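# Shut the big ink pot

## Robot

A 6-joint arm with a two-finger parallel gripper is mounted at the origin on the work surface. World frame = base frame: x ahead of the robot, y to its left, z up, the work surface at z = 0. Lengths are in m, angles in degrees, forces in N, time in s.
With the tool pointing down it reaches from about 0.25 to 0.725 m from the base axis. Payload 9.7 kg.
Tool frame: the origin (TCP) lies midway between the tips of the shut fingers; the grasp point (between the pads) lies 19 mm behind it; z points along the fingers, y is the line along which they close (so a half turn about z gives the same grasp; the last joint's range is limited). The gripper opens to 85 mm and grips with 20 to 120 N. Pads are 22 mm wide; open, the fingers measure 114 mm over their backs; the gripper's body (76 mm by 85 mm) begins 54 mm behind the grasp point. The pads swing forward as they close: fully open they stand 13 mm farther back than shut.
Start: joints at [-63.426, 4.979, 10.078, 95.1, 0, 90], TCP at [0.246, -0.492, 0.231] pointing down, gripper open.
Joint ranges: [-179.16, 179.16], [-48.56, 103.87], [-65.8, 70.77], [-126.05, 130.52], [-82.76, 87.17], [-180, 180]. Speed limits (degrees/s): [127.2, 127.2, 147.25, 180, 180, 180].

## Interface

Orientations are given as [roll, pitch, yaw] about the fixed x, y, z axes, in that order (R = Rz(yaw) Ry(pitch) Rx(roll)).
In Python, from workcell import bot gives the robot as it stands.
- The arm moves only by the shell command python3 -m crank 'ROWS' [FORCE]. ROWS is JSON, a list of rows, each an object with "gripper": the finger opening in mm, from 0 to 85.4; "travel": the shift along the tool's x, y, z in mm, a list of three; "twist": the turn, a rotation vector about the tool's x, y, z in rad, a list of three. In form: [{"gripper": gripper, "travel": [tx, ty, tz], "twist": [rx, ry, rz]}, ...]. A call has 1 to 12 rows; each row shifts and turns the commanded pose from where the row before left it, along the tool's axes as they then stand; what a row does not reach is not made up. A row lasts 1/8 s, in which the tool goes at most 62.5 mm and 10.7 degrees, less where a joint would pass 70% of its speed; a pose out of reach is approached as far as the arm can. A call is refused whole if a number of a shift passes 62.5 or a number of a turn 0.188, either way. A call with a gripper value outside its range is refused whole. The fingers move at their own pace and stop on an object; FORCE is the grip in N (left out, the last holds). Time passes only in rows, so rows that do not move let the fingers close. It gives the time, the measured TCP pose, the force, the opening and the grip force at its end, in the units of the state.
- bot.get_obs(): the state, without advancing time (a new reading comes with each control period).
- bot.camera(name): name is "scene" or "top" or "wrist"; returns the picture (480x640x3 uint8, red, green, blue); there is no depth.
- bot.calibration(name): a dict with "vfov" (degrees; the focal length in pixels is half the picture's height over the tangent of half this angle, whatever the lens; pixels are square), "cx", "cy" (the principal point, pixels), "camera_from_world" (4x4, takes a point from world to camera coordinates). Camera axes: x right, y down, z forward; pixel columns grow to the right and rows downward; lengths in m; the calibration is good to about 2 mm. A picture is of the moment at which its call begins: read the wrist's pose just before it. calibration takes no time and is no camera call; for the wrist camera it gives the pose at the moment of the call.
- bot.job_done(): hands the job in; it is judged then, once.
The state is a dict: "time": time; "q": joint angles; "qd": joint speeds; "joint_efforts": joint torques, N m; "ee_pos": TCP position; "tcp_rot": TCP orientation; "wrist_force": force on the tool from outside, world axes, zero at the start; "torque": the same for the moment, N m; "opening": finger opening in m; "grasp_force": force on a finger pad.
Only numpy, scipy, OpenCV 4.12 (cv2) and the standard library are available. Lean on these libraries where they do the work, as an engineer would, in place of code of your own. Each camera call takes 0.05 s, during which the arm holds its last target. There are 200 camera calls.

## Task

The big ink pot on the writing mat is finished with: with your fingertips push its standing lid over and press it lightly until it is fully shut, then take your hand away. Do not pick up, tip or shove the pot. The two small ink pots are still in use, so leave their lids standing open, and leave everything else on the desk where it is.

Things in the scene. Friction and masses are not known exactly. Their poses are not given: they have to be found in the camera images.
- big_pot: The big flip-top ink pot: the largest of the three black pots with white hinged lids, 72 mm across, 60 mm from its underside to its rim, 0.3 to 0.45 kg, loose on the mat. Origin: centre of its underside, 3 mm above the table (on the mat); z up; its x axis points level from the pot's axis to the hinge, which lies on the side away from the robot, within 40 degrees of straight ahead.
- big_lid (a joint): Angle of the big pot's lid (rad): 0 fully shut, about 1.57 upright, more when it leans back beyond the hinge; it starts standing open at 1.65 to 2.1 and opens to 2.25 at most. The hinge is stiff enough to stay where it is left, and a push of less than 1 N on the lid moves it.
- big_lid_hinge (a point): Middle of the hinge line of the big lid, on the rim of the pot: 34 mm from the pot's axis along the pot's x, 54 mm above its underside. The hinge line is level, across the pot's x.
- big_lid_tab (a point): Tip of the thumb tab (20 mm wide) of the big lid, the point of the lid farthest from the hinge: 76 mm from the hinge line. With the lid open it is the lid's top end, 118 to 130 mm above the pot's underside, and the lid's closed outer top faces away from the mouth.
- big_lid_top (a point): Middle of the outer top of the big lid (a cap 64 mm across, some 10 mm thick), 34 mm from the hinge line. The top is a soft, slightly domed panel 54 mm across that gives about 3 mm under a 10 N press and springs back. With the lid shut this point lies on the pot's axis, 65 mm above the pot's underside, 11 mm above the hinge; the firm rim round the panel lies 4 mm lower.
- small_pot_a: Small flip-top ink pot, same make as the big one: black, 48 mm across, 40 mm to its rim, loose on the mat, its white lid standing open. Origin: centre of its underside; its x axis points to the hinge. Still in use: leave alone.
- small_pot_b: Small flip-top ink pot, same make as the big one: black, 48 mm across, 40 mm to its rim, loose on the mat, its white lid standing open. Origin: centre of its underside; its x axis points to the hinge. Still in use: leave alone.
- small_lid_a (a joint): Lid angle of small_pot_a, as for big_lid; open at 1.65 to 2.1, the lid's top end then up to 90 mm above the table. To stay open.
- small_lid_b (a joint): Lid angle of small_pot_b, as for small_lid_a. To stay open.
- small_lid_a_tab (a point): Tip of the thumb tab of small_pot_a's lid, 52 mm from its hinge.
- small_lid_b_tab (a point): Tip of the thumb tab of small_pot_b's lid, 52 mm from its hinge.
- mat: Dark green leather desk mat, 420 mm (x) by 620 mm (y), 3 mm thick, fixed; origin at the centre of its underside on the table. Pots, tin, pen and paperweight stand or lie on it.
- nib_tin: Round aluminium nib tin, 62 mm across, 25 mm high, loose on the mat in the row of the pots. Origin: centre of its underside.
- reed_pen: Reed pen, 197 mm long, 11 mm thick, lying loose on the mat along its x axis (nib to +x). Origin: under the middle of its shaft.
- paperweight: Brass bar 20 x 120 x 14 mm lying loose on the mat, left of the sheet. Origin: centre of its underside, long side along its y.
- saucer: White porcelain saucer, 90 mm across, 16 mm high, loose on the table at the left of the mat. Origin: centre of its underside.
- rinse_cup: White porcelain cup, 72 mm across, 75 mm high, loose on the table at the right of the mat. Origin: centre of its underside.
Not all that is in view belongs to the job. Leave any red look-alike of the big_pot alone.

How it is judged:
By the outcome, as a careful person would: the job done as asked, in the order asked, and still so for the second after the job is handed in, with the robot touching nothing.
It also fails if it takes over 35 s, if anything falls off the work surface, if the arm or the gripper's body presses on something with over 40 N, if the wrist force passes 120 N, or if a joint passes its speed limit or range.

## Working session

There is one attempt and no reset: what is moved stays moved. The work goes in short steps, Python scripts to look and compute and a shell command to move; the robot and the scene stay as the last step left them, time stands still between calls to the robot, and variables do not carry over. Pictures are saved under pics/ and viewed, at most 11 in all, crops included, and the job is handed in when it is done.

```bash
mkdir -p pics
python3 - <<'E'
from workcell import bot
import cv2
for n in ["scene","top"]:
    im=bot.camera(n); cv2.imwrite(f"pics/{n}0.png",im[:,:,::-1]); c=bot.calibration(n); print(n,c["vfov"],c["cx"],c["cy"],c["camera_from_world"])
o=bot.get_obs(); print(o["time"],o["ee_pos"],o["tcp_rot"],o["opening"])
E
```

```text
scene 57.5895869795648 317.8381508652257 245.02087787799104 [[-0.58132224  0.81362293 -0.00906509  0.31220724]
 [ 0.66266496  0.46694116 -0.58552635 -0.30732738]
 [-0.4721648  -0.34638661 -0.81060269  1.46256609]
 [ 0.          0.          0.          1.        ]]
top 53.02695147654635 317.4543700151121 234.61235588807534 [[-0.00473977 -0.99997755 -0.00473585 -0.00628482]
 [-0.98559988  0.00547203 -0.16900574  0.51465219]
 [ 0.16902786  0.00386661 -0.98560369  1.05428361]
 [ 0.          0.          0.          1.        ]]
0.1 [ 0.24595916 -0.49173687  0.23067941] [-1.79935817e+02 -7.73993131e-04  2.65718402e+01] 0.08534266332132662
```

View pics/scene0.png

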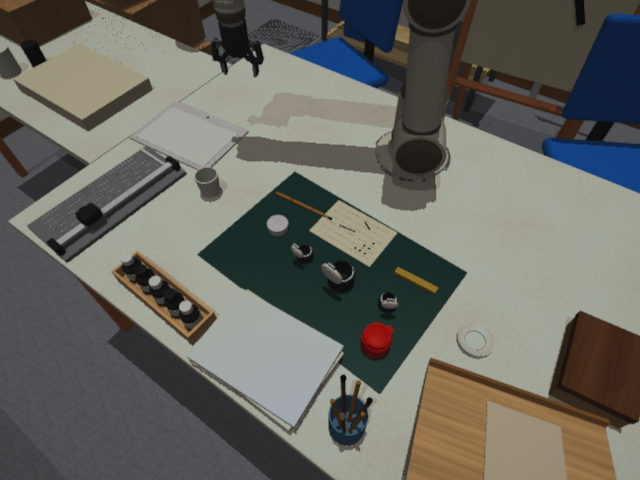

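View pics/top0.png

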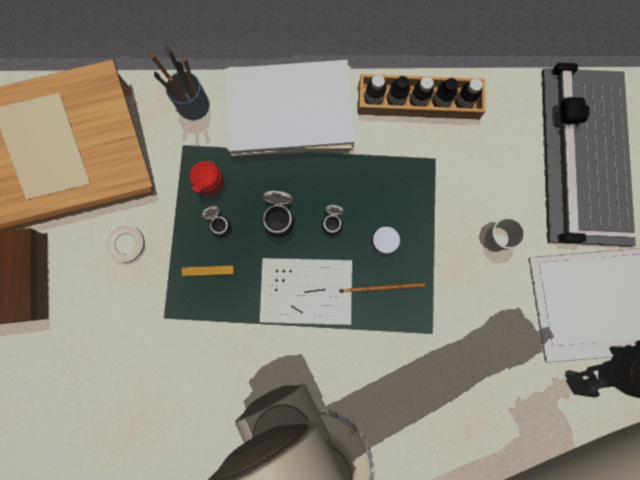

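The big pot's mouth is at about (277,219) in the top view, with its lid at about (278,198). The small pots are at (219,226) and (332,224), and the red look-alike is at (206,177). In the scene view the big pot is at about (341,275). I'll enlarge both to get exact pixels.

```bash
cat > h.py <<'E'
import numpy as np
from workcell import bot
def cal(n):
    c=bot.calibration(n); return c, 240/np.tan(np.radians(c["vfov"]/2)), np.array(c["camera_from_world"])
def onz(n,u,v,z,C=None):
    c,f,T=C or cal(n); R,t=T[:3,:3],T[:3,3]
    d=R.T@[(u-c["cx"])/f,(v-c["cy"])/f,1]; o=-R.T@t
    return o+d*(z-o[2])/d[2]
def proj(n,p,C=None):
    c,f,T=C or cal(n); q=T[:3,:3]@p+T[:3,3]; return np.array([c["cx"]+f*q[0]/q[2],c["cy"]+f*q[1]/q[2]])
E
python3 - <<'E'
import cv2,numpy as np
from h import *
a=cv2.imread("pics/top0.png")[175:255,190:355]; b=cv2.imread("pics/scene0.png")[235:325,280:410]
a=cv2.resize(a,(660,320),interpolation=cv2.INTER_CUBIC);b=cv2.resize(b,(390,270),interpolation=cv2.INTER_CUBIC)
o=np.zeros((590,660,3),np.uint8);o[:320]=a;o[320:,:390]=b
cv2.imwrite("pics/z.png",np.clip(o*1.5,0,255).astype(np.uint8))
for n,u,v,z in [("top",277,219,.063),("top",278,198,.1),("top",219,226,.043),("top",332,224,.043),("top",182,147,.003),("top",434,332,.003),("top",168,320,.003),("scene",341,275,.063),("scene",295,173,.003),("scene",466,271,.003)]: print(n,u,v,onz(n,u,v,z).round(3))
E
```

```text
top 277 219 [0.548 0.082 0.063]
top 278 198 [0.587 0.077 0.1  ]
top 219 226 [0.536 0.217 0.043]
top 332 224 [ 0.539 -0.042  0.043]
top 182 147 [0.741 0.322 0.003]
top 434 332 [ 0.294 -0.274  0.003]
top 168 320 [0.324 0.336 0.003]
scene 341 275 [0.568 0.095 0.063]
scene 295 173 [ 0.299 -0.26   0.003]
scene 466 271 [0.329 0.346 0.003]
```

View pics/z.png

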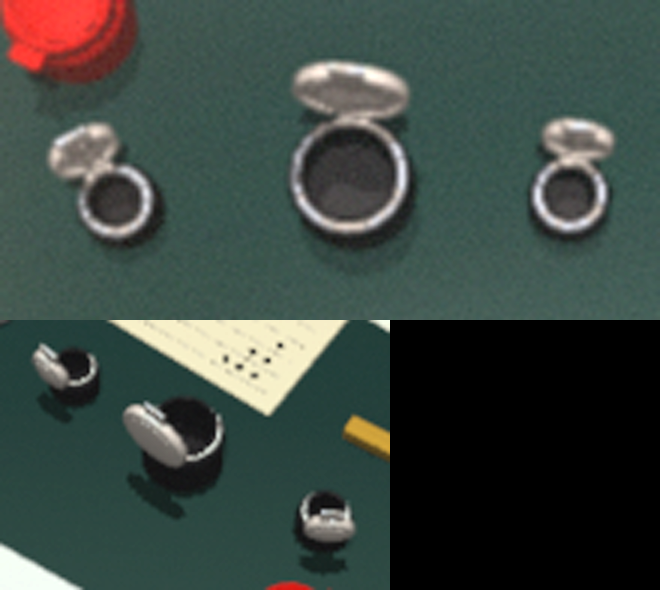

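The zoomed crops put the big pot's mouth at (277.5,219) in the top view and its lid at about (278,197.5). So the pot is near (0.548,0.082), its hinge is at about x=0.582, and the yaw is close to 0. The lid's closed top faces the far side. I'll turn the tool square and move over at height with the fingers shut.

```bash
python3 -m crank '[{"gripper":0,"travel":[0,0,0],"twist":[0,0,0.155]},{"gripper":0,"travel":[0,0,0],"twist":[0,0,0.155]},{"gripper":0,"travel":[0,0,0],"twist":[0,0,0.154]},{"gripper":0,"travel":[34,-48,-5],"twist":[0,0,0]},{"gripper":0,"travel":[34,-48,-5],"twist":[0,0,0]},{"gripper":0,"travel":[34,-48,-5],"twist":[0,0,0]},{"gripper":0,"travel":[34,-48,0],"twist":[0,0,0]},{"gripper":0,"travel":[34,-48,0],"twist":[0,0,0]},{"gripper":0,"travel":[34,-48,0],"twist":[0,0,0]},{"gripper":0,"travel":[34,-48,0],"twist":[0,0,0]},{"gripper":0,"travel":[34,-48,0],"twist":[0,0,0]},{"gripper":0,"travel":[0,0,0],"twist":[0,0,0]}]'
python3 - <<'E'
import cv2
from h import *
o=bot.get_obs(); C=cal("wrist"); im=bot.camera("wrist"); cv2.imwrite("pics/w1.png",im[:,:,::-1])
print(o["ee_pos"],o["tcp_rot"],"cam at",-C[2][:3,:3].T@C[2][:3,3], "axis",C[2][2,:3])
for p in [[.548,.082,.063],[.582,.082,.057],[.6,.082,.13]]: print(proj("wrist",p,C))
E
```

```text
time: 1.6
ee_pos: [0.5195, -0.1048, 0.2452]
tcp_rot: [-180.0, 0.1, 0.3]
wrist_force: [-0.5, -0.5, -0.1]
opening: -0.0001
grasp_force: 0.0
[ 0.51949637 -0.1048367   0.24523364] [-1.79957729e+02  7.67830682e-02  2.67504698e-01] cam at [ 0.59550702 -0.1049449   0.38790823] axis [-0.30541457 -0.00129405 -0.9522186 ]
[107.60752038 176.67560285]
[104.71409972 136.43646882]
[ 38.75717916 112.66705906]
```

View pics/w1.png

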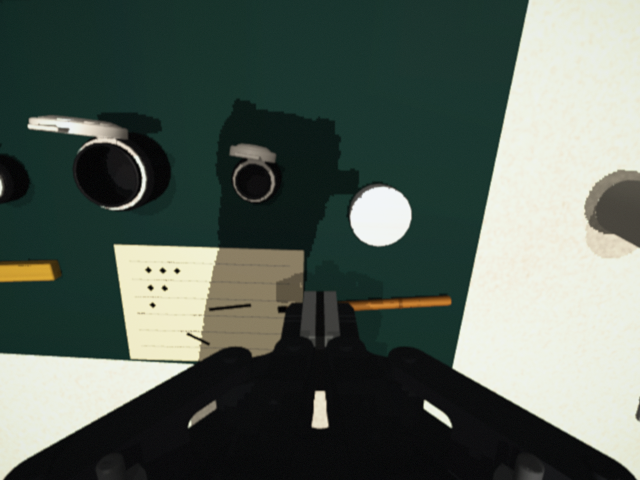

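The wrist view shows the big pot's mouth centred at about (112,173), where I predicted (108,177). That agrees to about 3 mm. The lid rises from (125,133) to (30,122). Next I'll go behind the lid, still high, and look again.

```bash
python3 -m crank '[{"gripper":0,"travel":[36,-46,0],"twist":[0,0,0]},{"gripper":0,"travel":[36,-46,0],"twist":[0,0,0]},{"gripper":0,"travel":[36,-46,0],"twist":[0,0,0]},{"gripper":0,"travel":[36,-46,0],"twist":[0,0,0]},{"gripper":0,"travel":[0,0,0],"twist":[0,0,0]},{"gripper":0,"travel":[0,0,0],"twist":[0,0,0]}]'
python3 - <<'E'
import cv2
from h import *
C=cal("wrist"); im=bot.camera("wrist"); cv2.imwrite("pics/w2.png",im[:,:,::-1])
for p in [[.548,.082,.063],[.582,.082,.057],[.6,.082,.13]]: print(proj("wrist",p,C))
print(onz("wrist",112,173,.063,C), C[1])
E
```

```text
time: 2.4
ee_pos: [0.662, 0.0434, 0.2466]
tcp_rot: [-178.6, 0.1, 3.3]
wrist_force: [-0.2, 0.2, 0.4]
opening: -0.0
grasp_force: 0.0
[278.69700128 317.17422186]
[280.27619056 283.80994908]
[269.24974891 301.9929195 ]
[0.68302037 0.23476401 0.063     ] 366.72125644348966
```

View pics/w2.png

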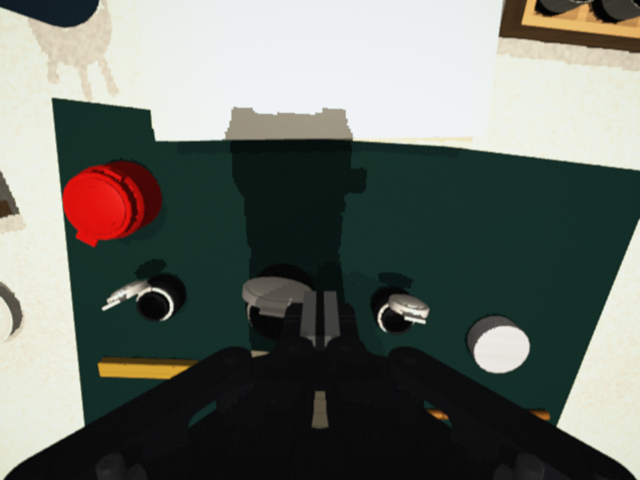

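This view shows the lid's outer top at about (243–315, 290), half hidden by the fingers at about (322,320). The arm stopped short at y=0.043, with some yaw. I'll check the joints.

Run:
```python
from h import *
o=bot.get_obs(); print(o["q"],o["qd"],o["ee_pos"],o["tcp_rot"])
```

```text
[  3.16234867  22.26235119  32.49317027 100.24904849   1.35924381
 179.92313046] [ 0.01254592 -1.08138349 -0.15827419  0.01575581  0.08613457  0.19274435] [0.66177408 0.0433335  0.2472377 ] [-1.78640733e+02  1.64059626e-02  3.23919658e+00]
```

Joint 6 sits at its 180° limit, so I'll give the tool about 10° of yaw and level it.

```bash
python3 -m crank '[{"gripper":0,"travel":[0,0,0],"twist":[-0.024,0,-0.07]},{"gripper":0,"travel":[0,0,0],"twist":[0,0,-0.06]},{"gripper":0,"travel":[7,-36,0],"twist":[0,0,0]},{"gripper":0,"travel":[0,0,0],"twist":[0,0,0]},{"gripper":0,"travel":[0,0,0],"twist":[0,0,0]}]'
python3 - <<'E'
import cv2
from h import *
C=cal("wrist"); im=bot.camera("wrist"); cv2.imwrite("pics/w3.png",im[:,:,::-1])
t=bot.camera("top"); s=bot.camera("scene"); cv2.imwrite("pics/s3.png",cv2.resize(s[200:350,230:430,::-1],(800,600),interpolation=cv2.INTER_CUBIC))
print(bot.get_obs()["q"])
E
```

```text
time: 3.08
ee_pos: [0.6621, 0.0805, 0.2477]
tcp_rot: [180.0, -0.1, 10.7]
wrist_force: [-0.0, 0.2, -0.1]
opening: 0.0002
grasp_force: 0.0
[ 6.92614153e+00  2.28500375e+01  3.32743615e+01  1.00366622e+02
 -8.07305126e-03  1.76206915e+02]
```

View pics/s3.png

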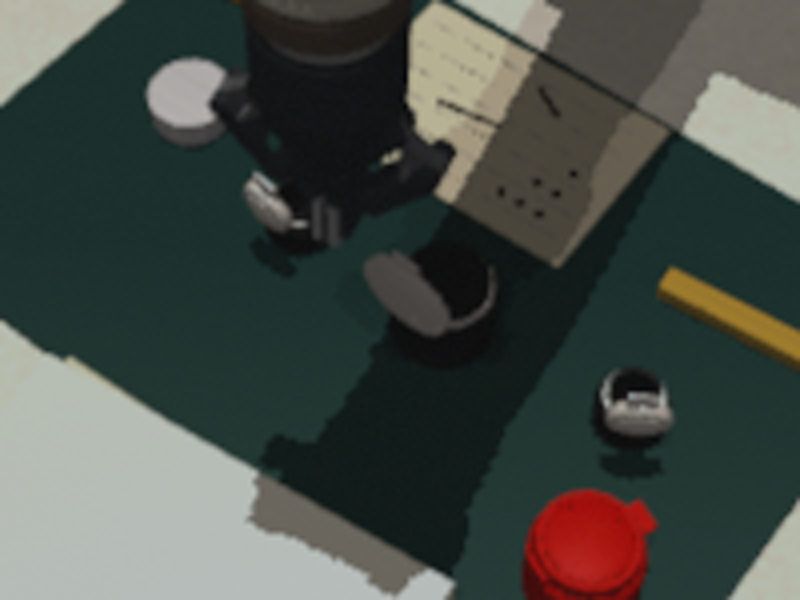

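The lid is clear of the fingers, which are at about (325,220) in the crop; the lid's centre is at (408,292). I'll lower the fingers behind it and start pushing it towards the mouth.

```bash
python3 -m crank '[{"gripper":0,"travel":[0,0,44],"twist":[0,0,0]},{"gripper":0,"travel":[0,0,44],"twist":[0,0,0]},{"gripper":0,"travel":[0,0,44],"twist":[0,0,0]},{"gripper":0,"travel":[0,0,0],"twist":[0,0,0]},{"gripper":0,"travel":[-8.9,-1.7,0],"twist":[0,0,0]},{"gripper":0,"travel":[-8.9,-1.7,0],"twist":[0,0,0]},{"gripper":0,"travel":[-8.9,-1.7,0],"twist":[0,0,0]},{"gripper":0,"travel":[-8.9,-1.7,0],"twist":[0,0,0]},{"gripper":0,"travel":[-6.9,-1.3,0],"twist":[0,0,0]},{"gripper":0,"travel":[-6.9,-1.3,0],"twist":[0,0,0]},{"gripper":0,"travel":[0,0,0],"twist":[0,0,0]}]'
python3 - <<'E'
import cv2
from h import *
s=bot.camera("scene"); cv2.imwrite("pics/s4.png",cv2.resize(s[200:350,230:430,::-1],(800,600),interpolation=cv2.INTER_CUBIC))
E
```

```text
time: 4.6
ee_pos: [0.612, 0.0816, 0.1149]
tcp_rot: [180.0, -0.0, 10.8]
wrist_force: [-0.3, 0.2, -0.3]
opening: -0.0001
grasp_force: 0.0
```

View pics/s4.png

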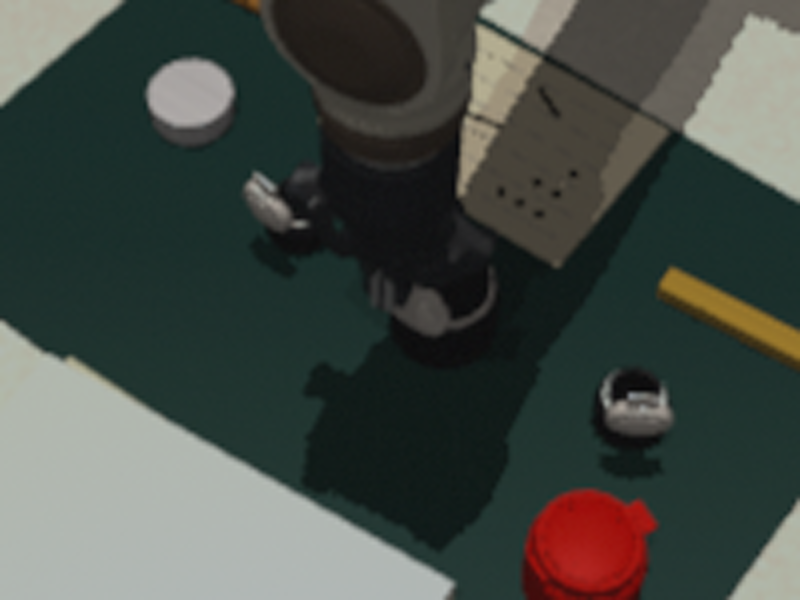

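The fingertips at about (382,295) are against the back of the lid, near its top end, and the pot hasn't moved. I'll carry the lid round on an arc about the hinge.

```bash
python3 -m crank '[{"gripper":0,"travel":[-7.9,-1.5,0],"twist":[0,0,0]},{"gripper":0,"travel":[-7.9,-1.5,0],"twist":[0,0,0]},{"gripper":0,"travel":[-6.9,-1.3,0.5],"twist":[0,0,0]},{"gripper":0,"travel":[-6.9,-1.3,1],"twist":[0,0,0]},{"gripper":0,"travel":[-6.9,-1.3,1.5],"twist":[0,0,0]},{"gripper":0,"travel":[-6.9,-1.3,4],"twist":[0,0,0]},{"gripper":0,"travel":[-6.9,-1.3,4],"twist":[0,0,0]},{"gripper":0,"travel":[-5.4,-1,5],"twist":[0,0,0]},{"gripper":0,"travel":[-5.4,-1,5],"twist":[0,0,0]},{"gripper":0,"travel":[-3.9,-0.7,6.5],"twist":[0,0,0]},{"gripper":0,"travel":[-3.9,-0.7,6.5],"twist":[0,0,0]},{"gripper":0,"travel":[0,0,0],"twist":[0,0,0]}]'
python3 - <<'E'
import cv2
from h import *
s=bot.camera("scene"); cv2.imwrite("pics/s5.png",cv2.resize(s[200:350,230:430,::-1],(800,600),interpolation=cv2.INTER_CUBIC))
E
```

```text
time: 6.15
ee_pos: [0.5417, 0.0812, 0.08]
tcp_rot: [180.0, 0.0, 10.8]
wrist_force: [-1.2, -0.8, -0.7]
opening: -0.0001
grasp_force: 0.0
```

View pics/s5.png

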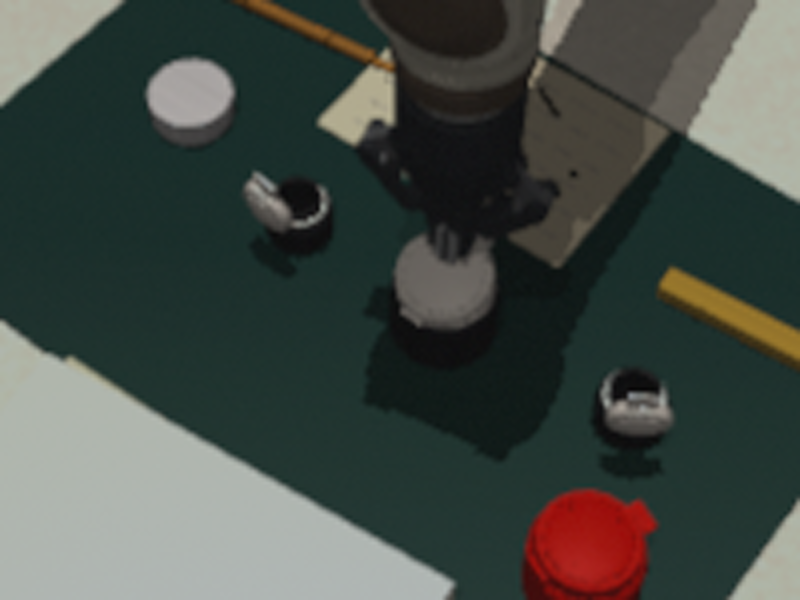

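The lid is almost shut: its top is at (445,285), the tab is under the fingers at (450,240), and the pot is still in place. I'll lower it a little more, lift off, centre over the lid top and press gently.

```bash
python3 -m crank '[{"gripper":0,"travel":[-2,-0.4,5],"twist":[0,0,0]},{"gripper":0,"travel":[-1,-0.2,4],"twist":[0,0,0]},{"gripper":0,"travel":[0,0,0],"twist":[0,0,0]}]'; python3 -m crank '[{"gripper":0,"travel":[0,0,-10],"twist":[0,0,0]},{"gripper":0,"travel":[10,2,0],"twist":[0,0,0]},{"gripper":0,"travel":[0,0,7],"twist":[0,0,0]},{"gripper":0,"travel":[0,0,2],"twist":[0,0,0]},{"gripper":0,"travel":[0,0,1],"twist":[0,0,0]},{"gripper":0,"travel":[0,0,1],"twist":[0,0,0]},{"gripper":0,"travel":[0,0,0],"twist":[0,0,0]}]'
```

```text
time: 6.58
ee_pos: [0.539, 0.0813, 0.0713]
tcp_rot: [180.0, 0.0, 10.8]
wrist_force: [0.5, 0.9, 0.9]
opening: 0.0004
grasp_force: 0.0
time: 7.45
ee_pos: [0.5493, 0.0812, 0.0707]
tcp_rot: [180.0, -0.0, 10.8]
wrist_force: [0.5, 0.1, 0.1]
opening: -0.0001
grasp_force: 0.0
```

```bash
for i in 1 2; do python3 -m crank '[{"gripper":0,"travel":[0,0,1],"twist":[0,0,0]},{"gripper":0,"travel":[0,0,0],"twist":[0,0,0]}]' | egrep 'ee_pos|force: \['; done; python3 -m crank '[{"gripper":0,"travel":[0,0,1],"twist":[0,0,0]},{"gripper":0,"travel":[0,0,0],"twist":[0,0,0]}]' | egrep 'ee_pos|force: \['
```

```text
ee_pos: [0.5494, 0.0813, 0.0697]
wrist_force: [-0.3, -0.2, 0.2]
ee_pos: [0.5494, 0.0812, 0.0686]
wrist_force: [0.8, -0.8, 0.5]
ee_pos: [0.5494, 0.0813, 0.0677]
wrist_force: [-0.6, -0.3, 0.5]
```

```bash
python3 -m crank '[{"gripper":0,"travel":[0,0,1],"twist":[0,0,0]},{"gripper":0,"travel":[0,0,0],"twist":[0,0,0]}]' | egrep 'ee_pos|force: \['; python3 -m crank '[{"gripper":0,"travel":[0,0,1],"twist":[0,0,0]},{"gripper":0,"travel":[0,0,0],"twist":[0,0,0]}]' | egrep 'ee_pos|force: \['
```

```text
ee_pos: [0.5494, 0.0813, 0.0669]
wrist_force: [-1.6, -0.4, 3.8]
ee_pos: [0.5495, 0.0813, 0.066]
wrist_force: [-1.9, 0.7, 5.3]
```

```bash
python3 -m crank '[{"gripper":0,"travel":[0,0,1],"twist":[0,0,0]},{"gripper":0,"travel":[0,0,0],"twist":[0,0,0]}]' | egrep 'ee_pos|force: \['; python3 -m crank '[{"gripper":0,"travel":[0,0,0.5],"twist":[0,0,0]},{"gripper":0,"travel":[0,0,0],"twist":[0,0,0]},{"gripper":0,"travel":[0,0,0],"twist":[0,0,0]}]' | egrep 'ee_pos|force: \['
```

```text
ee_pos: [0.5495, 0.0813, 0.0653]
wrist_force: [-3.7, -1.3, 7.8]
ee_pos: [0.5495, 0.0813, 0.065]
wrist_force: [-3.8, -1.0, 8.5]
```

The force rises smoothly to 8.5 N from a contact height of about 0.068, which is where a shut lid's top should be. Now I'll lift straight off, back away and look.

```bash
python3 -m crank '[{"gripper":0,"travel":[0,0,-2],"twist":[0,0,0]},{"gripper":0,"travel":[0,0,-5],"twist":[0,0,0]},{"gripper":0,"travel":[0,0,-40],"twist":[0,0,0]},{"gripper":0,"travel":[0,0,-50],"twist":[0,0,0]},{"gripper":0,"travel":[0,0,-50],"twist":[0,0,0]},{"gripper":0,"travel":[-50,-9,0],"twist":[0,0,0]},{"gripper":0,"travel":[-50,-9,0],"twist":[0,0,0]},{"gripper":0,"travel":[-50,-9,0],"twist":[0,0,0]},{"gripper":0,"travel":[0,0,0],"twist":[0,0,0]},{"gripper":0,"travel":[0,0,0],"twist":[0,0,0]}]'
python3 - <<'E'
import cv2,numpy as np
from h import *
C=cal("wrist"); w=bot.camera("wrist"); s=bot.camera("scene")
a=cv2.resize(s[235:325,280:410,::-1],(780,540),interpolation=cv2.INTER_CUBIC)
cv2.imwrite("pics/s6.png",np.clip(a*1.4,0,255).astype(np.uint8)); cv2.imwrite("pics/w6.png",w[:,:,::-1])
for p in [[.548,.082,.068],[.584,.082,.057],[.508,.082,.057],[.508,.082,.062]]: print(p,proj("wrist",p,C),((proj("scene",p)-[280,235])*6).round())
E
```

```text
time: 10.58
ee_pos: [0.3979, 0.0772, 0.2113]
tcp_rot: [-179.9, -0.1, 11.0]
wrist_force: [-0.8, -0.1, 0.1]
opening: -0.0001
grasp_force: 0.0
[0.548, 0.082, 0.068] [354.73496389  10.96001604] [367. 187.]
[0.584, 0.082, 0.057] [364.84147165 -43.39733832] [319. 259.]
[0.508, 0.082, 0.057] [341.62999429  75.40106247] [417. 138.]
[0.508, 0.082, 0.062] [342.01183395  74.56436888] [417. 132.]
```

View pics/s6.png

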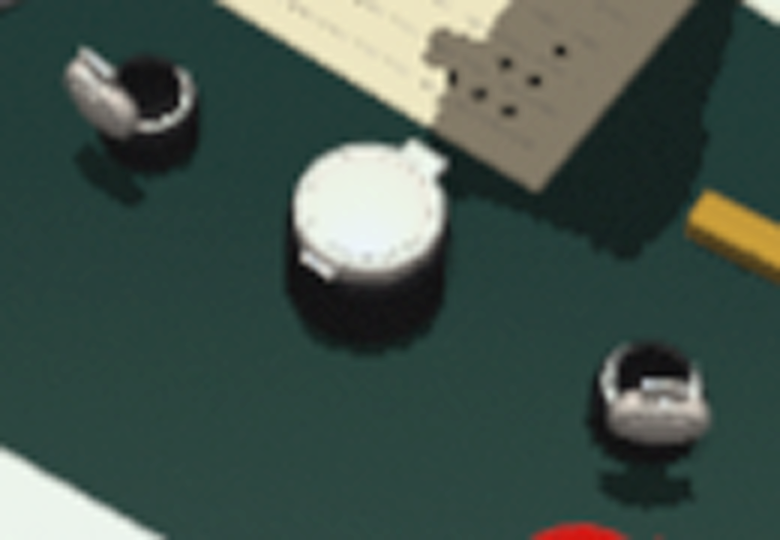

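View pics/w6.png

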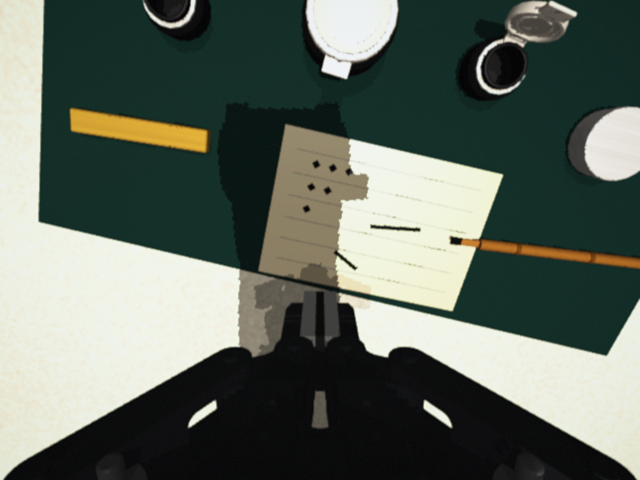

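The lid looks flat and shut. The pot is where it was, the tab points at the robot at (425,160), and both small lids still stand open. To be sure it is fully shut, I'll probe and press lightly on the firm front rim, which should lie at about z=0.064–0.065 if it is.

```bash
python3 -m crank '[{"gripper":0,"travel":[60,9.6,0],"twist":[0,0,0]},{"gripper":0,"travel":[60,9.6,0],"twist":[0,0,0]},{"gripper":0,"travel":[0,0,0],"twist":[0,0,0]},{"gripper":0,"travel":[0,0,50],"twist":[0,0,0]},{"gripper":0,"travel":[0,0,50],"twist":[0,0,0]},{"gripper":0,"travel":[0,0,30],"twist":[0,0,0]},{"gripper":0,"travel":[0,0,10],"twist":[0,0,0]},{"gripper":0,"travel":[0,0,0],"twist":[0,0,0]}]' | egrep 'ee_pos|force: \['
```

```text
ee_pos: [0.519, 0.0813, 0.0714]
wrist_force: [-0.1, -1.0, 0.8]
```

```bash
D='egrep ee_pos|force:'; python3 -m crank '[{"gripper":0,"travel":[0,0,2],"twist":[0,0,0]},{"gripper":0,"travel":[0,0,2],"twist":[0,0,0]},{"gripper":0,"travel":[0,0,0],"twist":[0,0,0]}]' | egrep 'ee_pos|force: \['; python3 -m crank '[{"gripper":0,"travel":[0,0,1],"twist":[0,0,0]},{"gripper":0,"travel":[0,0,0],"twist":[0,0,0]}]' | egrep 'ee_pos|force: \['; python3 -m crank '[{"gripper":0,"travel":[0,0,1],"twist":[0,0,0]},{"gripper":0,"travel":[0,0,0],"twist":[0,0,0]}]' | egrep 'ee_pos|force: \['
```

```text
ee_pos: [0.5191, 0.0814, 0.0676]
wrist_force: [0.0, 1.0, 0.2]
ee_pos: [0.5189, 0.0814, 0.0661]
wrist_force: [-0.6, 0.1, 0.1]
ee_pos: [0.519, 0.0814, 0.0652]
wrist_force: [0.1, 0.4, 1.7]
```

```bash
for i in 1; do python3 -m crank '[{"gripper":0,"travel":[0,0,0.7],"twist":[0,0,0]},{"gripper":0,"travel":[0,0,0],"twist":[0,0,0]}]' | egrep 'ee_pos|force: \['; done; python3 -m crank '[{"gripper":0,"travel":[0,0,0.4],"twist":[0,0,0]},{"gripper":0,"travel":[0,0,0],"twist":[0,0,0]}]' | egrep 'ee_pos|force: \['
```

```text
ee_pos: [0.519, 0.0814, 0.0646]
wrist_force: [-0.4, 0.6, 3.0]
ee_pos: [0.519, 0.0814, 0.0642]
wrist_force: [-1.0, -0.8, 4.2]
```

```bash
python3 -m crank '[{"gripper":0,"travel":[0,0,0.5],"twist":[0,0,0]},{"gripper":0,"travel":[0,0,0],"twist":[0,0,0]},{"gripper":0,"travel":[0,0,0],"twist":[0,0,0]}]' | egrep 'ee_pos|force: \['
```

```text
ee_pos: [0.519, 0.0814, 0.0637]
wrist_force: [-1.0, 0.4, 5.2]
```

The front rim is at 0.0637, which is shut height. I'll withdraw and do a last check.

```bash
python3 -m crank '[{"gripper":0,"travel":[0,0,-2],"twist":[0,0,0]},{"gripper":0,"travel":[0,0,-5],"twist":[0,0,0]},{"gripper":0,"travel":[0,0,-40],"twist":[0,0,0]},{"gripper":0,"travel":[0,0,-50],"twist":[0,0,0]},{"gripper":0,"travel":[0,0,-50],"twist":[0,0,0]},{"gripper":0,"travel":[-50,-9,0],"twist":[0,0,0]},{"gripper":0,"travel":[-50,-9,0],"twist":[0,0,0]},{"gripper":0,"travel":[-20,-4,0],"twist":[0,0,0]},{"gripper":0,"travel":[0,0,0],"twist":[0,0,0]},{"gripper":0,"travel":[0,0,0],"twist":[0,0,0]}]'
python3 - <<'E'
import cv2,numpy as np
from h import *
s=bot.camera("scene"); cv2.imwrite("pics/s7.png",np.clip(cv2.resize(s[235:325,280:410,::-1],(780,540),interpolation=cv2.INTER_CUBIC)*1.4,0,255).astype(np.uint8))
E
```

```text
time: 14.68
ee_pos: [0.3978, 0.0783, 0.2105]
tcp_rot: [-179.8, -0.0, 11.1]
wrist_force: [-0.3, -0.4, -0.3]
opening: 0.0
grasp_force: 0.0
```

View pics/s7.png

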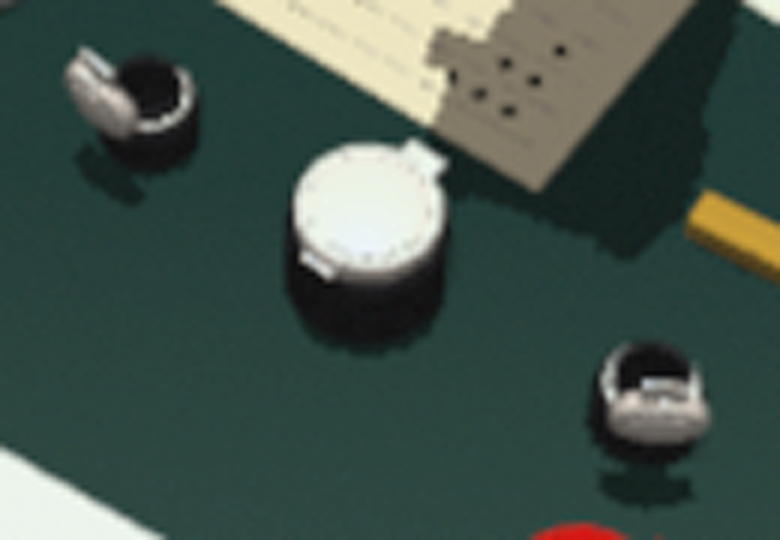

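The big pot, at about (370,210), is shut and hasn't moved. The small lids at (100,95) and (655,415) are still open, and the hand is clear.

```bash
python3 -c "
from workcell import bot
print(bot.job_done())"
```

```text
the job is handed in; nothing more can be done
None
```

The big ink pot's lid is shut and was pressed lightly (8.5 N at most); the pot looks unmoved, both small lids still stand open, the hand is clear, and the job was handed in at about 15 s.

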